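# Tip the grinding balls into the blue tilt-out bin

### The job

Pull the blue tilt-out bin open to its stop by its black pull, then pick up the metal scoop and tip all four white grinding balls out of it into the bin. Leave the bin fully open with the balls in it, and set the scoop back down upright on the bench.

Things in the scene. Friction and masses are not known exactly. Their poses are not given: they have to be found in the camera images.
- blue_bin (a joint): tilt of the blue bin, rad: 0 shut, 0.65 at its stop, growing as its top comes out of the housing (to the robot's left), about a level hinge low on its front. Stiff (2 to 3 N at the pull), stays where left; may start slightly ajar. Fixed white housing: 168 wide, 130 deep, 186 mm high. A like one with a grey-fronted bin stands beside it, on either side: not wanted.
- blue_bin_pull (a point): middle of its black pull, a block 20 mm wide (y), x = -19 to +26, z = -15 to +15: pinch it across its width from above. Point and axes tilt with the bin: x into the bin, y along the hinge, z up the front. The hinge line is at x +32, z -135; the front panel, 152 wide, at x +26 to +32, its top edge at z +25. Shut: 147 mm above the bench, 32 mm before the housing's face; housing top 39 mm higher.
- blue_bin_mouth (a point): centre of the open top of the hopper behind the blue front, 132 wide (y) and 96 mm deep (x) inside; x 82 mm and z -5 mm from the pull point, same tilting axes. Floor 130 mm below it (z). At the stop it lies 39 mm before the housing's face, 146 mm above the bench; the mouth then reaches from that face to 97 mm out, its front edge 139 mm above the bench.
- scoop: aluminium scoop, 160 g. Origin under its middle; +x = where its nose points (at first roughly to the robot's left), z up. Tray 64 wide, x -55 to +65 mm, walls 34 high; no wall at the nose but a 25 degree ramp, x +35 to +65, up to a lip 18 high: balls stay in while level, roll out with the nose 45 to 60 degrees down. Black bar handle on top along x: 14 wide, 22 tall, centre 63 up; grip at x = 0.
- ball1: white ceramic grinding ball, 16 mm across, 13 g; origin at its centre. One of four alike that lie loose on the scoop's floor and can roll there.
- ball2: white ceramic grinding ball, 16 mm across, 13 g; origin at its centre. One of four alike that lie loose on the scoop's floor and can roll there.
- ball3: white ceramic grinding ball, 16 mm across, 13 g; origin at its centre. One of four alike that lie loose on the scoop's floor and can roll there.
- ball4: white ceramic grinding ball, 16 mm across, 13 g; origin at its centre. One of four alike that lie loose on the scoop's floor and can roll there.
Not all that is in view belongs to the job. There is more than one size of the scoop; the job needs the smallest.

How it is judged:
On the way, in this order (a step that is already met when the one before it is completed fails the run):
1. the blue bin is pulled open to its stop (value of joint blue_bin above 0.59 rad), for 0.2 s.
2. the scoop, lifted off the bench and over the open bin, is tipped (angle between scoop's own z axis and vertical above 0.3 rad and height (world z) of scoop above 0.08 m and horizontal distance between scoop and blue_bin_pull below 0.22 m and value of joint blue_bin above 0.55 rad).
3. all four balls are in the open blue bin (x of ball1 in the frame of blue_bin_pull between 0.03 and 0.132 m and y of ball1 in the frame of blue_bin_pull between -0.07 and 0.07 m and z of ball1 in the frame of blue_bin_pull between -0.137 and 0.01 m and x of ball2 in the frame of blue_bin_pull between 0.03 and 0.132 m and y of ball2 in the frame of blue_bin_pull between -0.07 and 0.07 m and z of ball2 in the frame of blue_bin_pull between -0.137 and 0.01 m and x of ball3 in the frame of blue_bin_pull between 0.03 and 0.132 m and y of ball3 in the frame of blue_bin_pull between -0.07 and 0.07 m and z of ball3 in the frame of blue_bin_pull between -0.137 and 0.01 m and x of ball4 in the frame of blue_bin_pull between 0.03 and 0.132 m and y of ball4 in the frame of blue_bin_pull between -0.07 and 0.07 m and z of ball4 in the frame of blue_bin_pull between -0.137 and 0.01 m and value of joint blue_bin above 0.55 rad), for 0.2 s.
At the end, for the whole second after the job is handed in: All four balls lie at rest inside the blue bin's hopper, the blue bin is open to within 0.08 rad of its stop (0.65 rad), and the scoop stands at rest upright on the bench (within 10 degrees, underside within 12 mm of the bench top) (x of ball1 in the frame of blue_bin_pull between 0.03 and 0.132 m and y of ball1 in the frame of blue_bin_pull between -0.07 and 0.07 m and z of ball1 in the frame of blue_bin_pull between -0.137 and 0.01 m and x of ball2 in the frame of blue_bin_pull between 0.03 and 0.132 m and y of ball2 in the frame of blue_bin_pull between -0.07 and 0.07 m and z of ball2 in the frame of blue_bin_pull between -0.137 and 0.01 m and x of ball3 in the frame of blue_bin_pull between 0.03 and 0.132 m and y of ball3 in the frame of blue_bin_pull between -0.07 and 0.07 m and z of ball3 in the frame of blue_bin_pull between -0.137 and 0.01 m and x of ball4 in the frame of blue_bin_pull between 0.03 and 0.132 m and y of ball4 in the frame of blue_bin_pull between -0.07 and 0.07 m and z of ball4 in the frame of blue_bin_pull between -0.137 and 0.01 m and value of joint blue_bin above 0.57 rad and linear speed of each of ball1, ball2, ball3, ball4 below 0.05 m/s and height (world z) of scoop between -0.01 and 0.012 m and angle between scoop's own z axis and vertical below 0.17 rad and linear speed of scoop below 0.03 m/s); the robot touches nothing.
It also fails if it takes over 72 s, if anything falls off the work surface, if the arm or the gripper's body presses on something with over 40 N, if the wrist force passes 120 N, or if a joint passes its speed limit or range.

### The arm

A 6-joint arm with a two-finger parallel gripper is mounted at the origin on the work surface. World frame = base frame: x ahead of the robot, y to its left, z up, the work surface at z = 0. Lengths are in m, angles in rad, forces in N, time in s.
With the tool pointing down it reaches from about 0.4 to 0.825 m from the base axis. Payload 7 kg.
Tool frame: the origin (TCP) lies at the centre of the arm's flange, where the gripper is bolted on; the fingertips stand 178 mm ahead of it and the grasp point (between the pads) lies arm.tcp_to_grasp ahead of it (arm.tcp_to_grasp is the distance from the TCP to the grasp point, in m); z points along the fingers, y is the direction in which the jaws open and shut (so a half turn about z gives the same grasp; the last joint's range is limited). The gripper opens to 88 mm and grips with 3 to 60 N. Pads are 19 mm wide; open, the fingers measure 130 mm over their backs; the gripper's body (78 mm by 193 mm) begins 47 mm behind the grasp point.
Start: joints at [1.509, 0.359, 0.012, 0, -1.224, -0.288], TCP at [0.231, 0.634, 0.405] pointing down, gripper open.
Joint ranges: [-3.07, 3.07], [-1.43, 2.12], [-1.02, 1.25], [-3.03, 1.67], [-3.05, -0], [-3.03, 3.03]. Speed limits (rad/s): [2.39, 2.39, 3.01, 3.14, 3.14, 3.14].

### API

Orientations are given as [roll, pitch, yaw] about the fixed x, y, z axes, in that order (R = Rz(yaw) Ry(pitch) Rx(roll)).
In Python, from station import arm gives the robot as it stands.
- The arm moves only by the tool move_arm, never from a script. Its argument "deltas" is a list of rows, each a list of 6 numbers: the shift along the world's x, y, z in mm, then the turn, a rotation vector about the world's x, y, z in degrees. In form: [[tx, ty, tz, ax, ay, az], ...]. A call has exactly 5 rows; each row shifts and turns the commanded pose from where the row before left it; what a row does not reach is not made up. A row lasts 1/12 s, in which the tool goes at most 41.7 mm and 7.16 degrees, less where a joint would pass 70% of its speed; a pose out of reach is approached as far as the arm can. A call with a gripper value outside its range is refused whole. "claw" is the closure in counts, from 0 (fully open) to 255 (shut), set as the call begins (left out, the last holds). The fingers move at their own pace and stop on an object; "squeeze" is the grip in N (left out, the last holds). Time passes only in rows, so rows that do not move let the fingers close, or fill a call up. It gives the time, the measured TCP pose, the force and the opening at its end, in the units of the state.
- arm.get_state(): the state, without advancing time (a new reading comes with each control period).
- arm.grab_frame(name): name is "side" or "top" or "wrist"; returns the picture (420x560x3 uint8, red, green, blue); there is no depth.
- arm.calibration(name): a dict with "intrinsics" (3x3 intrinsics, pixels), "k1" (the pictures are not rectified: a ray, as slopes to the right and down, at radius r is drawn at 1 + k1 r^2 times it, then the intrinsics apply), "T" (4x4, takes a point from camera to world coordinates); the wrist camera has in their place "mount" (4x4, takes a point from camera to tool coordinates, whose origin is the TCP and whose axes are the flange's). Camera axes: x right, y up, looking along -z (the intrinsics and any distortion apply to the point x, -y, -z); pixel columns grow to the right and rows downward; lengths in m; the calibration is good to about 2 mm. A picture is of the moment at which its call begins: read the wrist's pose just before it. calibration takes no time and is no camera call.
- arm.job_done(): hands the job in, once; it reports no verdict.
Trained networks look in the newest picture that a camera, given by its name, has taken for a name from the list of things; names that differ only in an ending like _2 or _b are one class to them, and where a whole thing is asked for, a point or a joint stands for the part that bears it (a point fixed in the world has none). Each returns a list of dicts, best first, with "score" (0 to 1); they miss things now and then, are a little off and sometimes report something else, mostly with a low value. They report only what shows in the picture. A call takes as long as a camera call. They do not tell look-alikes from the thing itself.
- arm.spot_in(thing, camera): "xy" ([column, row] in pixels, amid what is visible of it).
- arm.masks_of(thing, camera): "pixels" (420x560 bool, what is visible of it) and "xy" ([column, row] in pixels, amid what is visible of it).
- arm.spot_point(thing, camera): "xy" ([column, row] in pixels: a listed point, or the origin of a listed thing).
The state is a dict: "t": time; "q": joint angles; "qd": joint speeds; "joint_efforts": joint torques, N m; "eef_pos": TCP position; "ee_rot": TCP orientation; "force": force on the tool from outside, world axes, zero at the start; "moment": the same for the moment, N m; "width": finger opening in m.
Only numpy, scipy, OpenCV 4.12 (cv2) and the standard library are available. Lean on these libraries where they do the work, as an engineer would, in place of code of your own. Each camera call takes 0.05 s, during which the arm holds its last target. There are 200 camera calls.

## Working session

There is one attempt and no reset: what is moved stays moved. The work goes in short steps, Python scripts to look and compute and a tool call to move; the robot and the scene stay as the last step left them, time stands still between calls to the robot, and variables do not carry over. Pictures are saved under pics/ and viewed, about 8 in all and at most 12, crops included, and the job is handed in when it is done.

Besides the shell and the picture viewer there is one more tool, called as name(argument=value, ...) on one line, values as JSON. move_arm: Moves the arm, as the interface text tells. Its arguments: {"type":"object","properties":{"deltas":{"type":"array","items":{"type":"array","items":{"type":"number"}}},"claw":{"type":"number"},"squeeze":{"type":"number"}},"required":["deltas"]}

```bash
ls; mkdir -p pics
cat > h.py <<'E'
import numpy as np, cv2
from scipy.spatial.transform import Rotation as R
from station import arm
def cam(name):
    c=arm.calibration(name); K=np.array(c["intrinsics"]); k1=c["k1"]
    if "T" in c: T=np.array(c["T"])
    else:
        s=arm.get_state(); A=np.eye(4); r=s["ee_rot"]; A[:3,:3]=R.from_euler('xyz',r).as_matrix() if np.size(r)==3 else np.array(r); A[:3,3]=s["eef_pos"]; T=A@np.array(c["mount"])
    return K,k1,T
def ray(c,xy):
    K,k1,T=c; D=np.array([k1,0,0,0,0.])
    u=cv2.undistortPoints(np.array([[xy]],float),K,D)[0,0]
    d=T[:3,:3]@np.array([u[0],-u[1],-1]); return T[:3,3],d
def atz(c,xy,z):
    o,d=ray(c,xy); return o+d*(z-o[2])/d[2]
def tri(rays):
    A=np.zeros((3,3));b=np.zeros(3)
    for o,d in rays:
        d=d/np.linalg.norm(d);P=np.eye(3)-np.outer(d,d);A+=P;b+=P@o
    p=np.linalg.solve(A,b); return p,[np.linalg.norm(np.cross(p-o,d/np.linalg.norm(d))) for o,d in rays]
def proj(c,p):
    K,k1,T=c; q=np.linalg.inv(T)@np.append(p,1); v=cv2.projectPoints(np.array([[q[0],-q[1],-q[2]]]),np.zeros(3),np.zeros(3),K,np.array([k1,0,0,0,0.]))[0]; return v.ravel()
def save(n,im): cv2.imwrite(n,im[:,:,::-1])
E
python3 - <<'E'
from h import *
print(arm.get_state(), arm.tcp_to_grasp)
ims=[]
for n in ["side","top","wrist"]:
    c=cam(n); im=arm.grab_frame(n); save(f"pics/{n}0.png",im)
    print(n,c[2].round(3).tolist(),c[0][0,0])
    for t in ["blue_bin_pull","blue_bin_mouth","scoop"]:
        print(n,t,[(np.round(d["xy"]),round(d["score"],2)) for d in arm.spot_point(t,n)])
E
```

```text
pics
{'t': 0.0, 'q': array([ 1.50911170e+00,  3.59413271e-01,  1.10320592e-02, -3.55260318e-04,
       -1.22409038e+00, -2.88079611e-01]), 'qd': array([ 0.00132937,  0.00073936,  0.00028056,  0.0003424 ,  0.00144839,
       -0.00090767]), 'joint_efforts': array([ 2.01142997e-03, -5.82726932e+01,  2.93052131e+01,  6.99669465e+00,
        7.07954750e-03, -1.52750772e-04]), 'eef_pos': array([0.23125253, 0.63393954, 0.40369278]), 'ee_rot': array([ 3.13989153e+00, -1.55810471e-04, -3.49885105e-01]), 'force': array([-0.13385441,  0.22865723,  0.03876149]), 'moment': array([-0.07139833, -0.03084803, -0.01566253]), 'width': 0.08792221990981071} 0.1593
side [[0.894, 0.302, -0.331, 0.078], [-0.448, 0.608, -0.655, -0.794], [0.003, 0.734, 0.679, 0.972], [0.0, 0.0, 0.0, 1.0]] 536.5473928112096
side blue_bin_pull [(array([405., 228.]), 0.64)]
side blue_bin_mouth []
side scoop [(array([218., 232.]), 0.83), (array([283., 201.]), 0.64), (array([234., 158.]), 0.61)]
top [[-0.18, 0.962, -0.204, 0.322], [-0.984, -0.177, 0.034, 0.064], [-0.003, 0.207, 0.978, 1.051], [0.0, 0.0, 0.0, 1.0]] 421.5228472981105
top blue_bin_pull [(array([360., 126.]), 0.69)]
top blue_bin_mouth []
top scoop [(array([227., 220.]), 0.8), (array([146., 247.]), 0.59), (array([254., 290.]), 0.58)]
wrist [[-0.342, 0.905, 0.253, 0.299], [-0.94, -0.329, -0.093, 0.608], [-0.001, -0.27, 0.963, 0.384], [0.0, 0.0, 0.0, 1.0]] 373.514087849428
wrist blue_bin_pull []
wrist blue_bin_mouth []
wrist scoop []
```

Run:
```python
from h import *
a=cv2.imread("pics/side0.png");b=cv2.imread("pics/top0.png")
cv2.imwrite("pics/both0.png",cv2.resize(np.vstack([a,b]),None,fx=.7,fy=.7,interpolation=cv2.INTER_AREA))
S=cam("side");T=cam("top")
print("pull",tri([ray(S,[405,228]),ray(T,[360,126])]))
for s in ([218,232],[283,201],[234,158]): print("side sc",atz(S,s,0).round(3))
for s in ([227,220],[146,247],[254,290]): print("top sc",atz(T,s,0).round(3))
```

```text
pull (array([ 0.66851181, -0.18442791,  0.14208429]), [np.float64(0.0025773071192493153), np.float64(0.0025773071192490824)])
side sc [0.343 0.119 0.   ]
side sc [0.54  0.149 0.   ]
side sc [0.493 0.379 0.   ]
top sc [0.533 0.165 0.   ]
top sc [0.502 0.376 0.   ]
top sc [0.349 0.127 0.   ]
```

View pics/side0.png

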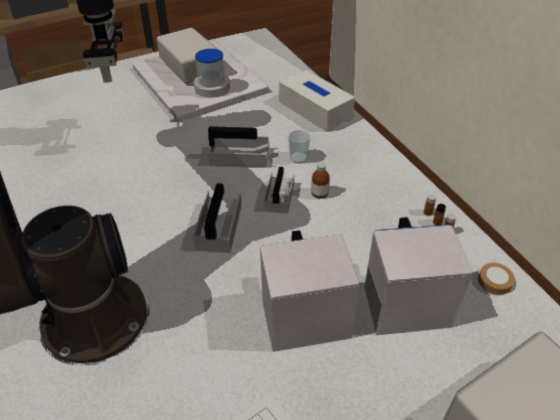

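View pics/top0.png

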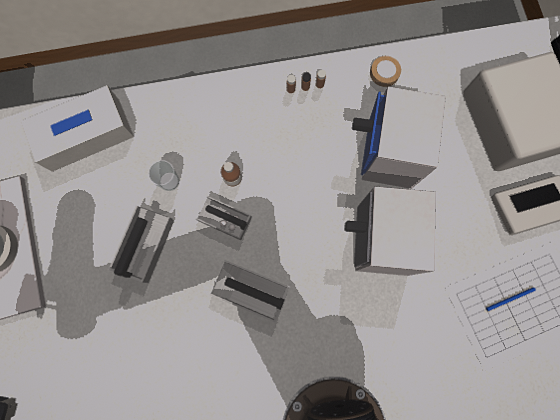

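The side picture shows three scoops, at about (218,215), (280,188) and (238,145). The top picture shows them at (250,290), (225,215) and (145,245). The smallest is the one at side (280,188) and top (225,215), at world (0.535, 0.155) or so. It has the balls in it and a brown bottle beside it. The blue bin is the far one, with its pull at top (360,126), and it is slightly ajar. Next I'll take the wrist camera over the scoop.

move_arm(deltas=[[15, -24, 0, 0, 0, -3.5], [15, -24, 0, 0, 0, -3.5], [15, -24, 0, 0, 0, -3.5], [15, -24, 0, 0, 0, -3.5], [15, -24, 0, 0, 0, -3.5]], claw=0)

```text
t: 1.02
eef_pos: [0.3068, 0.5129, 0.4048]
ee_rot: [-3.141, 0.0, -0.658]
force: [-0.4, -0.2, 1.2]
width: 0.0876
```

move_arm(deltas=[[15, -24, 0, 0, 0, -3.5], [15, -24, 0, 0, 0, -3.5], [15, -24, 0, 0, 0, -3.5], [15, -24, 0, 0, 0, -3.5], [15, -24, 0, 0, 0, -3.5]])

```text
t: 1.43
eef_pos: [0.3818, 0.3928, 0.405]
ee_rot: [-3.141, 0.0, -0.964]
force: [0.9, 0.1, 0.4]
width: 0.0877
```

move_arm(deltas=[[15, -24, 0, 0, 0, -3.5], [15, -24, 0, 0, 0, -3.5], [15, -24, 0, 0, 0, -3.5], [15, -24, 0, 0, 0, -3.5], [15, -24, 0, 0, 0, -3.5]])

```text
t: 1.85
eef_pos: [0.4568, 0.2728, 0.405]
ee_rot: [-3.141, 0.0, -1.269]
force: [0.1, 0.4, -0.3]
width: 0.0875
```

move_arm(deltas=[[15, -24, 0, 0, 0, -3.5], [15, -24, 0, 0, 0, -3.5], [15, -24, 0, 0, 0, -3.5], [15, -24, 0, 0, 0, -3.5], [15, -24, 0, 0, 0, -3.5]])

```text
t: 2.27
eef_pos: [0.5319, 0.1528, 0.405]
ee_rot: [-3.141, 0.0, -1.574]
force: [1.0, 0.2, -0.2]
width: 0.0878
```

Run:
```python
from h import *
for i in range(1): im=arm.grab_frame("wrist")
s=arm.get_state(); print(s["t"],s["eef_pos"],s["ee_rot"],s["q"].round(2))
save("pics/w1.png",im); np.save("w1.npy",np.r_[s["eef_pos"],s["ee_rot"]])
print([(d["xy"],d["score"]) for d in arm.spot_point("scoop","wrist")],[(d["xy"],d["score"]) for d in arm.spot_in("ball1","wrist")])
```

```text
2.3167 [0.53346027 0.15005182 0.40475602] [-3.14128488e+00 -1.06081545e-03 -1.58018291e+00] [ 0.63  0.16 -0.26  0.   -1.15 -0.64]
[([308.8, 360.8], 0.85), ([461.7, 155.5], 0.74), ([278.6, 188.2], 0.67)] [([268.4, 185.9], 0.68), ([283.7, 166.5], 0.51)]
```

View pics/w1.png

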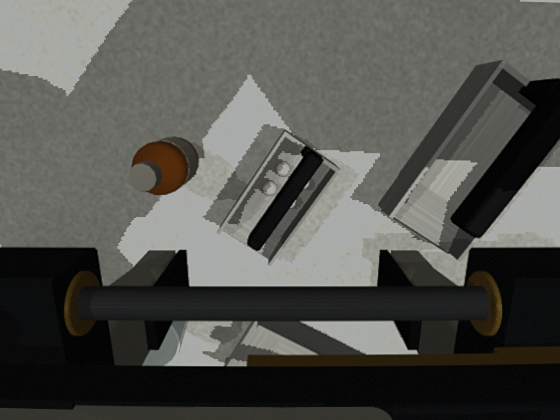

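Run:
```python
from h import *
w=cam("wrist"); im=cv2.imread("pics/w1.png")
print("origin wrist",atz(w,[278.6,188.2],0)); 
m=(im.max(2)<45).astype(np.uint8); m[250:]=0; m[:,:200]=0;m[:,345:]=0
n,l,st,ce=cv2.connectedComponentsWithStats(m); i=1+st[1:,4].argmax(); ys,xs=np.nonzero(l==i); P=np.c_[xs,ys].astype(float)
c=P.mean(0); u,s,v=np.linalg.svd(P-c,full_matrices=False); a=v[0]; t=(P-c)@a; print(st[i],c,a,t.min(),t.max(),s)
e=[c+a*t.min(),c+a*t.max()]
q=[atz(w,x,0.071) for x in e]; print(q, (q[0]+q[1])/2, np.degrees(np.arctan2(*(q[1]-q[0])[[1,0]])), np.linalg.norm(q[1]-q[0]))
# tray corners
for xy,z in (([285,130],.034),([340,168],.034),([220,232],.018),([270,262],.018)): print(xy,atz(w,xy,z).round(4))
arm.grab_frame("wrist"); st=arm.get_state(); print(st["eef_pos"])
S=cam("side");T=cam("top"); print(tri([ray(S,[283,201]),ray(T,[227,220]),ray(w,[278.6,188.2])]))
```

```text
origin wrist [0.53584889 0.16372747 0.        ]
[ 248  146   75  104 2036] [285.14096267 197.521611  ] [-0.56099157  0.82782151] -54.96809701796198 59.84523718872163 [1503.64039995  237.48713747]
[array([0.50352824, 0.11724836, 0.071     ]), array([0.55948107, 0.20184311, 0.071     ])] [0.53150465 0.15954573 0.071     ] 56.51846892750294 0.10142480711343546
[285, 130] [0.5292 0.1015 0.034 ]
[340, 168] [0.4773 0.1369 0.034 ]
[220, 232] [0.5966 0.2059 0.018 ]
[270, 262] [0.5453 0.2397 0.018 ]
[0.53158681 0.15335537 0.40459604]
(array([ 0.53919995,  0.16494739, -0.01333841]), [np.float64(0.007455099295801305), np.float64(0.003921556073641841), np.float64(0.003600391745076955)])
```

The wrist picture confirms the smallest scoop. Its handle runs from (315,155) to (252,245), the nose is at lower left, and balls show at (283,167) and (268,186). The origin is about (0.534, 0.166) with the nose at +56.6°. Now I'll go over the blue bin.

move_arm(deltas=[[14, -32, 0, 0, 0, 0], [14, -32, 0, 0, 0, 0], [14, -32, 0, 0, 0, 0], [14, -32, 0, 0, 0, 0], [14, -32, 0, 0, 0, 0]])

```text
t: 2.88
eef_pos: [0.6016, -0.0062, 0.405]
ee_rot: [-3.141, 0.0, -1.569]
force: [-0.2, 0.7, 0.1]
width: 0.0877
```

move_arm(deltas=[[14, -32, 0, 0, 0, 0], [14, -32, 0, 0, 0, 0], [14, -32, 0, 0, 0, 0], [14, -32, 0, 0, 0, 0], [14, -32, 0, 0, 0, 0]])

```text
t: 3.3
eef_pos: [0.672, -0.1662, 0.4048]
ee_rot: [-3.141, 0.0, -1.569]
force: [1.0, 1.1, -0.1]
width: 0.0875
```

Run:
```python
from h import *
arm.grab_frame("wrist");w=cam("wrist"); im=arm.grab_frame("wrist"); s=arm.get_state()
print(s["t"],s["eef_pos"],s["ee_rot"],s["q"].round(2)); save("pics/w2.png",im)
np.savez("w2.npz",K=w[0],k=w[1],T=w[2])
d=arm.spot_point("blue_bin_pull","wrist"); print([(x["xy"],x["score"]) for x in d])
S=cam("side");T=cam("top")
for x in d: print(atz(w,x["xy"],.147),tri([ray(S,[405,228]),ray(T,[360,126]),ray(w,x["xy"])]))
```

```text
3.4 [ 0.67259999 -0.16877575  0.40349887] [ 3.14047046e+00 -7.67070256e-04 -1.57336455e+00] [ 0.03  0.39  0.06  0.   -1.24 -0.04]
[([288.3, 198.0], 0.82)]
[ 0.66910879 -0.18637053  0.147     ] (array([ 0.66879303, -0.18461728,  0.14169874]), [np.float64(0.002465484151937273), np.float64(0.0027190587849014805), np.float64(0.0004918468861997448)])
```

View pics/w2.png

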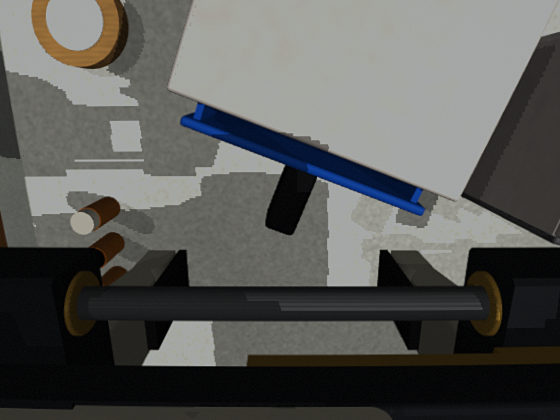

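The wrist picture shows the housing's front top edge from (170,90) to (460,200), the blue panel edge from (184,121) to (424,211), and the black pull from (305,165) to (280,228). So the bin is yawed and slightly ajar. I'll work out its frame.

Run:
```python
from h import *
z=np.load("w2.npz"); w=(z["K"],float(z["k"]),z["T"])
A=atz(w,[169,91],.186);B=atz(w,[461,200],.186); print("housing",A,B,np.linalg.norm(A-B))
u=(A-B)/np.linalg.norm(A-B); out=np.array([-u[1],u[0],0]); out*=np.sign(out[1]); print("along",u,"out",out,"yaw deg",np.degrees(np.arctan2(u[1],u[0])))
M=(A+B)/2
def pose(th): # pull pos for tilt: hinge at out 0(=face, x+32), z .012
    o=.032*np.cos(th)+.135*np.sin(th); h=.012+.135*np.cos(th)-.032*np.sin(th); p=M+out*o; p[2]=h; return p
def edge(th,sy):
    x,zz=.003,.160   # front face top edge rel hinge ~ -3mm
    o=x*np.cos(th)+zz*np.sin(th); h=.012+zz*np.cos(th)-x*np.sin(th); p=M+out*o+u*sy*.076; p[2]=h; return p
for th in (0,.05,.08,.1,.12,.15,.2):
    print(th,pose(th).round(4),proj(w,pose(th)).round(1),"edges",proj(w,edge(th,1)).round(1),proj(w,edge(th,-1)).round(1), "top",proj(cam("top"),pose(th)).round(),"side",proj(cam("side"),pose(th)).round())
```

```text
housing [ 0.73025352 -0.25185524  0.186     ] [ 0.57499465 -0.1948815   0.186     ] 0.1653823489664965
along [ 0.93878739 -0.34449707  0.        ] out [0.34449707 0.93878739 0.        ] yaw deg -20.15109780192887
0 [ 0.6636 -0.1933  0.147 ] [296.8 187.5] edges [186.8 101.6] [437.6 195. ] top [365. 125.] side [405. 230.]
0.05 [ 0.666  -0.187   0.1452] [293.1 196.4] edges [182.9 115.8] [431.3 207.2] top [362. 125.] side [404. 229.]
0.08 [ 0.6673 -0.1833  0.144 ] [290.9 201.4] edges [180.7 124. ] [427.5 214.3] top [360. 125.] side [403. 228.]
0.1 [ 0.6682 -0.1808  0.1431] [289.5 204.7] edges [179.3 129.5] [425. 219.] top [359. 125.] side [403. 227.]
0.12 [ 0.6691 -0.1784  0.1422] [288.1 207.9] edges [177.9 134.8] [422.4 223.5] top [358. 125.] side [403. 227.]
0.15 [ 0.6705 -0.1747  0.1407] [286.1 212.5] edges [176.  142.7] [418.6 230.2] top [356. 125.] side [402. 226.]
0.2 [ 0.6727 -0.1687  0.138 ] [282.9 219.8] edges [173.  155.4] [412.1 240.7] top [353. 125.] side [401. 225.]
```

move_arm(deltas=[[-0.6, -3, -7, 0, 0, -4], [-0.6, -3, -7, 0, 0, -4], [-0.6, -3, -7, 0, 0, -4], [-0.6, -3, -7, 0, 0, -4], [-0.6, -3, -7, 0, 0, -4]])

```text
t: 3.87
eef_pos: [0.6682, -0.179, 0.3697]
ee_rot: [-3.141, 0.0, -1.922]
force: [1.1, -0.5, -0.1]
width: 0.0878
```

move_arm(deltas=[[0, 0, -14, 0, 0, 0], [0, 0, -14, 0, 0, 0], [0, 0, -14, 0, 0, 0], [0, 0, -12, 0, 0, 0], [0, 0, -8, 0, 0, 0]])

```text
t: 4.28
eef_pos: [0.668, -0.1793, 0.3064]
ee_rot: [3.14, -0.0, -1.919]
force: [-0.3, -0.1, -0.1]
width: 0.0878
```

move_arm(deltas=[[0, 0, 0, 0, 0, 0], [0, 0, 0, 0, 0, 0], [0, 0, 0, 0, 0, 0], [0, 0, 0, 0, 0, 0], [0, 0, 0, 0, 0, 0]], claw=255, squeeze=25)

```text
t: 4.7
eef_pos: [0.6685, -0.1809, 0.3086]
ee_rot: [-3.14, 0.0, -1.921]
force: [0.5, -0.7, -0.5]
width: 0.0598
```

Run:
```python
from h import *
s=arm.get_state(); p=s["eef_pos"]; print(s["t"],p,s["ee_rot"],s["force"],s["width"],s["q"].round(2))
out=np.array([.3445,.9388]);H=np.array([.6535,-.2237]); 
o=(p[:2]-H)@out; z=p[2]-.012; print(o,z)
al=np.radians(2.3*np.arange(16)); O=o*np.cos(al)+z*np.sin(al); Z=z*np.cos(al)-o*np.sin(al)
D=np.c_[np.outer(np.diff(O),out),np.diff(Z)]*1000; print(D.round(1)); print(2.3*np.array([-.939,.344]))
```

```text
4.7 [ 0.66852734 -0.18094991  0.30858003] [-3.14024369e+00  4.08362457e-04 -1.92061000e+00] [ 0.54677005 -0.70157002 -0.51085756] 0.05981857462337234 [ 0.02  0.45 -0.07  0.   -1.05 -0.37]
0.04531070143772577 0.2965800277467209
[[ 4.1 11.1 -2.1]
 [ 4.1 11.1 -2.5]
 [ 4.  10.9 -3. ]
 [ 4.  10.8 -3.5]
 [ 3.9 10.7 -3.9]
 [ 3.9 10.5 -4.4]
 [ 3.8 10.4 -4.8]
 [ 3.7 10.2 -5.3]
 [ 3.7 10.  -5.7]
 [ 3.6  9.7 -6.1]
 [ 3.5  9.5 -6.5]
 [ 3.4  9.2 -6.9]
 [ 3.3  9.  -7.3]
 [ 3.2  8.7 -7.7]
 [ 3.1  8.4 -8.1]]
[-2.1597  0.7912]
```

Still closing, so I'll wait, then swing.

move_arm(deltas=[[0, 0, 0, 0, 0, 0], [0, 0, 0, 0, 0, 0], [0, 0, 0, 0, 0, 0], [0, 0, 0, 0, 0, 0], [0, 0, 0, 0, 0, 0]])

```text
t: 5.12
eef_pos: [0.6683, -0.1809, 0.3077]
ee_rot: [-3.142, 0.0, -1.921]
force: [0.2, -0.0, -0.3]
width: 0.0266
```

move_arm(deltas=[[0, 0, 0, 0, 0, 0], [0, 0, 0, 0, 0, 0], [0, 0, 0, 0, 0, 0], [0, 0, 0, 0, 0, 0], [0, 0, 0, 0, 0, 0]])

```text
t: 5.53
eef_pos: [0.6699, -0.1816, 0.3077]
ee_rot: [-3.137, 0.0, -1.921]
force: [8.4, -4.3, -5.9]
width: 0.0202
```

move_arm(deltas=[[4.1, 11.1, -2.1, -2.16, 0.79, 0], [4.1, 11.1, -2.5, -2.16, 0.79, 0], [4, 10.9, -3, -2.16, 0.79, 0], [4, 10.8, -3.5, -2.16, 0.79, 0], [3.9, 10.7, -3.9, -2.16, 0.79, 0]])

```text
t: 5.95
eef_pos: [0.6903, -0.1269, 0.2931]
ee_rot: [-3.137, -0.202, -1.921]
force: [9.6, -10.7, -6.1]
width: 0.02
```

move_arm(deltas=[[3.9, 10.5, -4.4, -2.16, 0.79, 0], [3.8, 10.4, -4.8, -2.16, 0.79, 0], [3.7, 10.2, -5.3, -2.16, 0.79, 0], [3.7, 10, -5.7, -2.16, 0.79, 0], [3.6, 9.7, -6.1, -2.16, 0.79, 0]])

```text
t: 6.37
eef_pos: [0.7092, -0.0761, 0.267]
ee_rot: [-3.137, -0.403, -1.922]
force: [10.5, -11.9, -3.8]
width: 0.0196
```

Run:
```python
from h import *
s=arm.get_state(); p=s["eef_pos"]; print(p,s["ee_rot"],s["force"],s["moment"],s["width"],s["q"].round(2))
```

```text
[ 0.70919628 -0.07606353  0.26702624] [-3.13691683 -0.40308334 -1.92150187] [ 10.52941799 -11.85076776  -3.84807684] [-2.01223538 -3.6913697   1.52537256] 0.019593370202888812 [ 0.24  0.56 -0.17  0.38 -1.1  -0.81]
```

move_arm(deltas=[[3.5, 9.5, -6.5, -2.16, 0.79, 0], [3.4, 9.2, -6.9, -2.16, 0.79, 0], [3.3, 9, -7.3, -2.16, 0.79, 0], [3.2, 8.7, -7.7, -2.16, 0.79, 0], [3.1, 8.4, -8.1, -2.16, 0.79, 0]])

```text
t: 6.78
eef_pos: [0.7256, -0.0321, 0.2319]
ee_rot: [-3.137, -0.607, -1.922]
force: [5.4, -20.5, 19.1]
width: 0.0201
```

Run:
```python
from h import *
s=arm.get_state(); p=s["eef_pos"]; r=R.from_euler('xyz',s["ee_rot"]); g=p+r.as_matrix()[:,2]*arm.tcp_to_grasp
print(p,s["ee_rot"],s["force"],s["width"],"grasp",g); 
out=np.array([.3445,.9388]);H=np.array([.6535,-.2237]); print((g[:2]-H)@out,g[2])
```

```text
[ 0.72564125 -0.03205543  0.23194978] [-3.13696956 -0.60720615 -1.92241826] [  5.41575805 -20.50590369  19.13666702] 0.020126352391304777 grasp [ 0.69502766 -0.11763957  0.1011268 ]
0.1138758084290041 0.10112679689094886
```

The arm is at the stop: the force rose and the grasp point agrees with the predicted stop pose. I'll hold, release and retreat along the tool axis.

move_arm(deltas=[[0, 0, 0, 0, 0, 0], [0, 0, 0, 0, 0, 0], [0, 0, 0, 0, 0, 0], [0, 0, 0, 0, 0, 0], [0, 0, 0, 0, 0, 0]])

```text
t: 7.2
eef_pos: [0.7255, -0.0324, 0.2321]
ee_rot: [-3.137, -0.603, -1.923]
force: [10.2, -12.7, 4.9]
width: 0.0202
```

move_arm(deltas=[[0, 0, 0, 0, 0, 0], [0, 0, 0, 0, 0, 0], [0, 0, 0, 0, 0, 0], [0, 0, 0, 0, 0, 0], [0, 0, 0, 0, 0, 0]], claw=100)

```text
t: 7.62
eef_pos: [0.7235, -0.0304, 0.2296]
ee_rot: [3.14, -0.602, -1.92]
force: [-0.5, -0.0, 0.5]
width: 0.0478
```

move_arm(deltas=[[1, 2.7, 4.1, 0, 0, 0], [3.8, 10.7, 16.4, 0, 0, 0], [3.8, 10.7, 16.4, 0, 0, 0], [3.8, 10.7, 16.4, 0, 0, 0], [3.8, 10.7, 16.4, 0, 0, 0]])

```text
t: 8.03
eef_pos: [0.74, 0.0157, 0.3006]
ee_rot: [3.141, -0.602, -1.92]
force: [-0.1, -0.5, 0.1]
width: 0.0532
```

move_arm(deltas=[[-18, 13, 6, 3.24, -1.19, 0], [-21, 14, 5, 3.24, -1.19, 0], [-21, 14, 4, 3.24, -1.19, 0], [-21, 14, 4, 3.24, -1.19, 0], [-21, 14, 4, 3.24, -1.19, 0]])

```text
t: 8.45
eef_pos: [0.6368, 0.0849, 0.323]
ee_rot: [-3.141, -0.298, -1.92]
force: [0.0, 1.4, 0.1]
width: 0.053
```

move_arm(deltas=[[-21, 15, 4, 3.24, -1.19, 0], [-21, 15, 4, 3.24, -1.19, 0], [-21, 15, 4, 3.24, -1.19, 0], [-21, 15, 4, 3.24, -1.19, 0], [-21, 15, 4, 3.24, -1.19, 0]])

```text
t: 8.87
eef_pos: [0.5317, 0.1598, 0.3433]
ee_rot: [-3.141, 0.004, -1.92]
force: [1.1, -0.8, -0.8]
width: 0.0533
```

Run:
```python
from h import *
t=arm.grab_frame("top"); save("pics/t2.png",t)
for n in ("blue_bin_pull","blue_bin_mouth"): print(n,[(x["xy"],round(x["score"],2)) for x in arm.spot_point(n,"top")])
arm.grab_frame("wrist"); w=cam("wrist"); im=arm.grab_frame("wrist"); save("pics/w3.png",im)
d=arm.spot_point("scoop","wrist"); print([(x["xy"],round(x["score"],2),atz(w,x["xy"],0).round(4)) for x in d])
print([(x["xy"],round(x["score"],2),atz(w,x["xy"],.012).round(4)) for x in arm.spot_in("ball1","wrist")])
s=arm.get_state(); print(s["t"],s["eef_pos"],s["ee_rot"],s["q"].round(2),s["width"],s["force"])
T=cam("top");S=cam("side")
M=np.array([.6535,-.2237])
out=np.array([.3445,.9388])
for nm,o,h in (("pull",.1072,.100),("mouth",.039,.146)): p=np.r_[M+out*o,h]; print(nm,p,proj(T,p).round(1))
print("bottle cap",tri([ray(S,[321,167]),ray(T,[231,163])]))
cv2.imwrite("pics/m3.png",np.vstack([cv2.resize(t[60:300,180:480,::-1],(560,448)),cv2.resize(im[:250,:,::-1],(336,150)).repeat(1,0) if 0 else im[:150,:,::-1]]))
```

```text
blue_bin_pull [([328.4, 128.0], 0.87)]
blue_bin_mouth [([361.7, 123.2], 0.81)]
[([482.6, 79.6], 0.88, array([0.3453, 0.1271, 0.    ])), ([281.6, 197.3], 0.65, array([0.5358, 0.1648, 0.    ]))]
[([266.7, 199.8], 0.79, array([0.5475, 0.1598, 0.012 ])), ([310.1, 180.1], 0.58, array([0.507 , 0.1562, 0.012 ])), ([278.1, 173.0], 0.57, array([0.5303, 0.1413, 0.012 ])), ([302.0, 206.8], 0.57, array([0.5211, 0.176 , 0.012 ]))]
9.2167 [0.53329473 0.15870002 0.34224836] [-3.14108258e+00 -8.91898759e-04 -1.92091159e+00] [ 0.64  0.22 -0.34  0.   -1.02 -0.99] 0.05317733759529515 [-0.34254166  0.58798232 -0.09863166]
pull [ 0.6904304  -0.12306064  0.1       ] [330.1 127.8]
mouth [ 0.6669355 -0.1870868  0.146    ] [361.8 124.6]
bottle cap (array([0.64247454, 0.12618978, 0.09814633]), [np.float64(0.0041700995123440535), np.float64(0.0041700995123440075)])
```

View pics/t2.png

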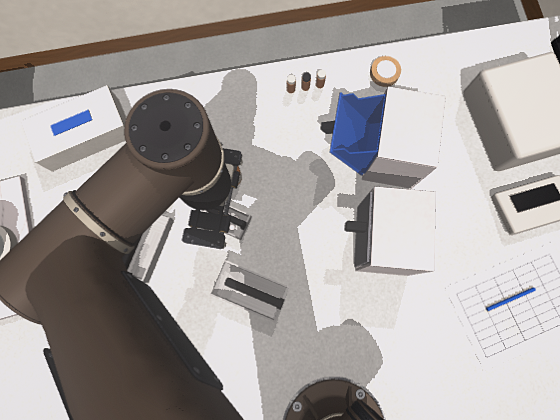

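View pics/w3.png

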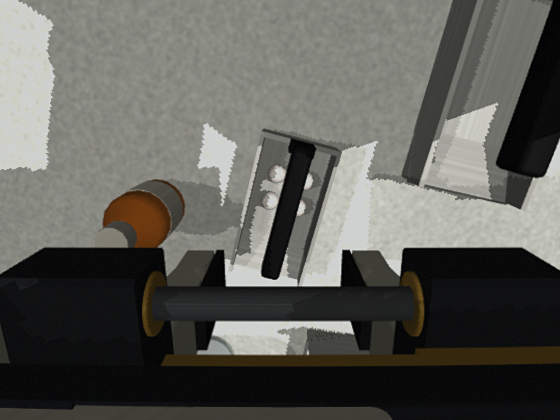

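The top picture shows the blue bin wide open, with the mouth at (360,125) and the pull at (328,128), against a prediction of (330,128). The wrist picture shows four balls at about (267,200), (278,173), (310,180) and (302,207). The bottle at left, cap about 98 mm high, clears the gripper. Next I'll grip the handle.

move_arm(deltas=[[0.5, 1.2, -10, 0, 0, -2.67], [0.5, 1.2, -10, 0, 0, -2.67], [0.5, 1.2, -10, 0, 0, -2.67], [0.5, 1.2, -10, 0, 0, -2.67], [0.6, 1.2, -10, 0, 0, -2.67]])

```text
t: 9.63
eef_pos: [0.536, 0.1644, 0.2913]
ee_rot: [-3.141, -0.002, -2.157]
force: [-0.7, -0.2, 0.0]
width: 0.0535
```

move_arm(deltas=[[0, 0, -15, 0, 0, 0], [0, 0, -15, 0, 0, 0], [0, 0, -15, 0, 0, 0], [0, 0, -14, 0, 0, 0], [0, 0, -10, 0, 0, 0]])

```text
t: 10.05
eef_pos: [0.5357, 0.1642, 0.2215]
ee_rot: [3.141, -0.002, -2.155]
force: [0.1, -0.1, 0.2]
width: 0.0536
```

move_arm(deltas=[[0, 0, 0, 0, 0, 0], [0, 0, 0, 0, 0, 0], [0, 0, 0, 0, 0, 0], [0, 0, 0, 0, 0, 0], [0, 0, 0, 0, 0, 0]], claw=255, squeeze=40)

```text
t: 10.47
eef_pos: [0.5357, 0.165, 0.2244]
ee_rot: [-3.14, 0.002, -2.154]
force: [-0.3, 0.6, 0.2]
width: 0.0255
```

move_arm(deltas=[[0, 0, 0, 0, 0, 0], [0, 0, 0, 0, 0, 0], [0, 0, 0, 0, 0, 0], [0, 0, 0, 0, 0, 0], [0, 0, 0, 0, 0, 0]])

```text
t: 10.88
eef_pos: [0.5355, 0.1649, 0.2238]
ee_rot: [-3.141, 0.001, -2.154]
force: [-1.1, 0.5, 2.3]
width: 0.0134
```

Run:
```python
from h import *
s=arm.get_state(); print(s["t"],s["eef_pos"],s["ee_rot"],s["q"].round(2),s["width"],s["force"])
```

```text
10.8833 [0.53548201 0.16491635 0.22380925] [-3.14069448e+00  7.01646894e-04 -2.15372702e+00] [ 0.65  0.36 -0.46  0.   -0.75 -1.23] 0.013442950069577407 [-1.12822261  0.53709651  2.27085625]
```

Gripped (13.4 mm). Lifting gently, then I'll carry it and turn the nose along the hinge direction.

move_arm(deltas=[[0, 0, 5, 0, 0, 0], [0, 0, 12, 0, 0, 0], [0, 0, 20, 0, 0, 0], [0, 0, 24, 0, 0, 0], [0, 0, 24, 0, 0, 0]])

```text
t: 11.3
eef_pos: [0.535, 0.1645, 0.309]
ee_rot: [3.142, -0.002, -2.154]
force: [0.1, 0.0, -2.1]
width: 0.0139
```

move_arm(deltas=[[0, 0, 26, 0, 0, 0], [0, 0, 28, 0, 0, 0], [0, 0, 28, 0, 0, 0], [0, 0, 26, 0, 0, 0], [0, 0, 20, 0, 0, 0]])

```text
t: 11.72
eef_pos: [0.5352, 0.1645, 0.439]
ee_rot: [-3.14, 0.002, -2.154]
force: [1.9, 0.2, -2.3]
width: 0.0135
```

move_arm(deltas=[[2, -4, 0, 0, 0, 1.5], [4, -9, 0, 0, 0, 3], [6, -13, 0, 0, 0, 4], [7, -14, 0, 0, 0, 4], [7, -14, 0, 0, 0, 4]])

```text
t: 12.13
eef_pos: [0.5612, 0.1102, 0.4364]
ee_rot: [3.142, -0.0, -1.862]
force: [-0.9, 0.1, -2.2]
width: 0.0138
```

move_arm(deltas=[[7, -15, 0, 0, 0, 4], [7, -15, 0, 0, 0, 4], [7, -15, 0, 0, 0, 4], [7, -15, 0, 0, 0, 4], [7, -15, 0, 0, 0, 4]])

```text
t: 12.55
eef_pos: [0.5964, 0.0349, 0.4363]
ee_rot: [3.141, 0.0, -1.513]
force: [0.3, -0.1, -2.6]
width: 0.0139
```

move_arm(deltas=[[7, -15, 0, 0, 0, 4], [7, -15, 0, 0, 0, 4], [7, -15, 0, 0, 0, 4], [7, -15, 0, 0, 0, 4], [7, -15, 0, 0, 0, 4]])

```text
t: 12.97
eef_pos: [0.6314, -0.04, 0.4362]
ee_rot: [3.141, 0.001, -1.164]
force: [-0.7, 0.7, -1.8]
width: 0.0138
```

Run:
```python
from h import *
s=arm.get_state(); print(s["t"],s["eef_pos"],np.degrees(s["ee_rot"]),s["q"].round(2),s["width"],s["force"])
```

```text
12.9667 [ 0.6313749  -0.04004905  0.4362038 ] [ 1.79978239e+02  4.89080211e-02 -6.67200437e+01] [ 0.24  0.27 -0.04 -0.   -1.26  0.16] 0.013806405009582193 [-0.67351326  0.65177565 -1.7813967 ]
```

move_arm(deltas=[[6, -13, 0, 0, 0, 4.1], [6, -13, 0, 0, 0, 4.1], [6, -13, 0, 0, 0, 4.1], [6, -13, 0, 0, 0, 4.1], [6, -13, 0, 0, 0, 4.1]])

```text
t: 13.38
eef_pos: [0.6614, -0.105, 0.4361]
ee_rot: [3.141, 0.001, -0.807]
force: [0.2, 0.8, -2.7]
width: 0.0137
```

move_arm(deltas=[[5.4, -11.6, 0, 0, 0, 3.6], [5.4, -11.6, 0, 0, 0, 3.6], [5.2, -11, 0, 0, 0, 3.6], [5, -10.8, 0, 0, 0, 3.6], [5, -10, 0, 0, 0, 3.6]])

```text
t: 13.8
eef_pos: [0.6874, -0.1599, 0.436]
ee_rot: [-3.141, 0.002, -0.493]
force: [0.5, 0.4, -2.6]
width: 0.0136
```

move_arm(deltas=[[5, -10, -2, 0, 0, 3], [4, -8, -4, 0, 0, 2.5], [2.8, -6, -5, 0, 0, 1.6], [1.5, -3.8, -5, 0, 0, 1], [0, 0, -3, 0, 0, 0]])

```text
t: 14.22
eef_pos: [0.7006, -0.1877, 0.4161]
ee_rot: [-3.141, 0.002, -0.355]
force: [-0.3, -1.4, -2.6]
width: 0.0138
```

Run:
```python
from h import *
t=arm.grab_frame("top"); d=arm.grab_frame("side")
save("pics/m4.png",np.vstack([cv2.resize(t[60:220,240:480],(720,480))[:, :],np.zeros((0,720,3),np.uint8)]) )
save("pics/s4.png",np.hstack([cv2.resize(t[50:250,240:450],(400,380)),cv2.resize(d[150:350,240:450],(400,380))]))
s=arm.get_state(); p=s["eef_pos"]; print(s["t"],p,np.degrees(s["ee_rot"]),s["q"].round(2),s["width"],s["force"])
print([(x["xy"],round(x["score"],2)) for x in arm.spot_point("scoop","top")],[(x["xy"],round(x["score"],2)) for x in arm.spot_in("ball1","top")])
# rotate about grasp point 
out=np.array([.3445,.9388]);u=np.array([.9388,-.3445]); L=.1593
al=np.radians(np.r_[np.linspace(0,50,26)]); U=-L*np.sin(al);Z=L*np.cos(al); print((np.c_[np.outer(np.diff(U),u),np.diff(Z)]*1000).round(1).tolist()); print(2*out)
rel=p[:2]-np.array([.6535,-.2237]); print("out",rel@out,"u",rel@u)
```

```text
14.3167 [ 0.70042211 -0.18689302  0.41631495] [-1.79978893e+02  1.43008005e-01 -2.03729702e+01] [ 0.01  0.44  0.16 -0.   -1.29  1.21] 0.013863231559767096 [-0.16840368  0.22639921 -3.36261832]
[([253.1, 291.1], 0.86), ([144.5, 247.7], 0.78)] []
[[-5.2, 1.9, -0.1], [-5.2, 1.9, -0.3], [-5.2, 1.9, -0.5], [-5.2, 1.9, -0.7], [-5.2, 1.9, -0.9], [-5.1, 1.9, -1.1], [-5.1, 1.9, -1.3], [-5.0, 1.9, -1.4], [-5.0, 1.8, -1.6], [-4.9, 1.8, -1.8], [-4.9, 1.8, -2.0], [-4.8, 1.8, -2.2], [-4.7, 1.7, -2.3], [-4.7, 1.7, -2.5], [-4.6, 1.7, -2.7], [-4.5, 1.6, -2.9], [-4.4, 1.6, -3.0], [-4.3, 1.6, -3.2], [-4.2, 1.5, -3.3], [-4.1, 1.5, -3.5], [-3.9, 1.4, -3.6], [-3.8, 1.4, -3.8], [-3.7, 1.4, -3.9], [-3.6, 1.3, -4.1], [-3.4, 1.3, -4.2]]
[0.689  1.8776]
out 0.050719063226970285 u 0.03137047434915236
```

View pics/s4.png

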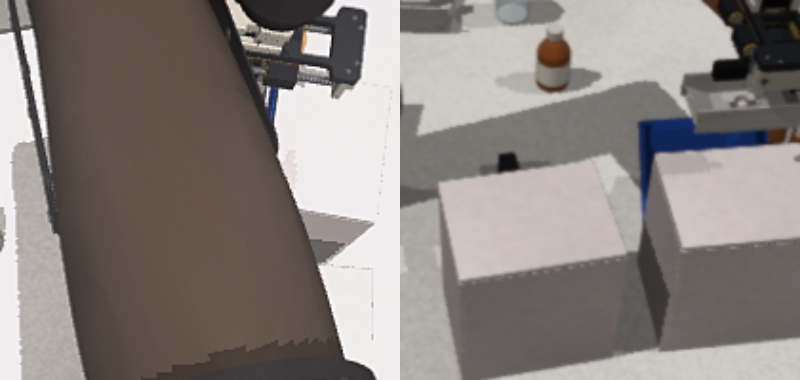

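The side crop shows the scoop level over the blue bin with its nose towards the robot and the balls near the nose. Tipping about the grasp point.

move_arm(deltas=[[-5.2, 1.9, -0.1, -0.69, -1.88, 0], [-5.2, 1.9, -0.3, -0.69, -1.88, 0], [-5.2, 1.9, -0.5, -0.69, -1.88, 0], [-5.2, 1.9, -0.7, -0.69, -1.88, 0], [-5.2, 1.9, -0.9, -0.69, -1.88, 0]])

```text
t: 14.83
eef_pos: [0.6744, -0.1769, 0.4159]
ee_rot: [-3.14, -0.177, -0.354]
force: [-0.0, 0.6, -2.8]
width: 0.0137
```

move_arm(deltas=[[-5.1, 1.9, -1.1, -0.69, -1.88, 0], [-5.1, 1.9, -1.3, -0.69, -1.88, 0], [-5, 1.9, -1.4, -0.69, -1.88, 0], [-5, 1.8, -1.6, -0.69, -1.88, 0], [-4.9, 1.8, -1.8, -0.69, -1.88, 0]])

```text
t: 15.25
eef_pos: [0.6492, -0.1676, 0.4087]
ee_rot: [-3.139, -0.352, -0.355]
force: [-0.3, -0.7, -2.4]
width: 0.0136
```

move_arm(deltas=[[-4.9, 1.8, -2, -0.69, -1.88, 0], [-4.8, 1.8, -2.2, -0.69, -1.88, 0], [-4.7, 1.7, -2.3, -0.69, -1.88, 0], [-4.7, 1.7, -2.5, -0.69, -1.88, 0], [-4.6, 1.7, -2.7, -0.69, -1.88, 0]])

```text
t: 15.67
eef_pos: [0.6256, -0.1586, 0.3971]
ee_rot: [-3.138, -0.527, -0.355]
force: [1.4, -2.7, -2.5]
width: 0.0135
```

move_arm(deltas=[[-4.5, 1.6, -2.9, -0.69, -1.88, 0], [-4.4, 1.6, -3, -0.69, -1.88, 0], [-4.3, 1.6, -3.2, -0.69, -1.88, 0], [-4.2, 1.5, -3.3, -0.69, -1.88, 0], [-4.1, 1.5, -3.5, -0.69, -1.88, 0]])

```text
t: 16.08
eef_pos: [0.6189, -0.162, 0.3989]
ee_rot: [3.133, -0.669, -0.357]
force: [1.9, -0.5, 0.2]
width: 0.0139
```

move_arm(deltas=[[-3.9, 1.4, -3.6, -0.69, -1.88, 0], [-3.8, 1.4, -3.8, -0.69, -1.88, 0], [-3.7, 1.4, -3.9, -0.69, -1.88, 0], [-3.6, 1.3, -4.1, -0.69, -1.88, 0], [-3.4, 1.3, -4.2, -0.69, -1.88, 0]])

```text
t: 16.5
eef_pos: [0.6205, -0.1546, 0.4359]
ee_rot: [3.117, -0.75, -0.357]
force: [0.2, 0.2, -1.5]
width: 0.0137
```

move_arm(deltas=[[-3.3, 1.2, -4.3, -0.69, -1.88, 0], [-3.2, 1.2, -4.5, -0.69, -1.88, 0], [-3.1, 1.1, -4.6, -0.69, -1.88, 0], [0, 0, 0, 0, 0, 0], [0, 0, 0, 0, 0, 0]])

```text
t: 16.92
eef_pos: [0.6214, -0.1478, 0.459]
ee_rot: [3.111, -0.791, -0.363]
force: [-0.7, -0.2, -2.5]
width: 0.0139
```

move_arm(deltas=[[0, 0, 0, 0, 0, 0], [0, 0, 0, 0, 0, 0], [0, 0, 0, 0, 0, 0], [0, 0, 0, 0, 0, 0], [0, 0, 0, 0, 0, 0]])

```text
t: 17.33
eef_pos: [0.6213, -0.1488, 0.4581]
ee_rot: [3.111, -0.79, -0.365]
force: [-0.3, 0.9, -2.4]
width: 0.0139
```

Run:
```python
from h import *
d=arm.grab_frame("side"); w=arm.grab_frame("wrist"); t=arm.grab_frame("top")
save("pics/s5.png",np.hstack([cv2.resize(d[120:330,340:560],(400,380)),cv2.resize(w,(400,380))]))
s=arm.get_state(); p=s["eef_pos"]; print(s["t"],p,np.degrees(s["ee_rot"]),s["q"].round(2),s["width"],s["force"])
for c in ("side","wrist","top"): print(c,[(x["xy"],round(x["score"],2)) for x in arm.spot_in("ball1",c)])
```

```text
17.4833 [ 0.62127033 -0.1488159   0.45830498] [178.27626216 -45.27389536 -20.92938842] [-0.22  0.07 -0.74  1.67 -0.13 -0.2 ] 0.013957042098638073 [ 0.24152848 -0.43668037 -2.78418996]
side []
wrist []
top []
```

View pics/s5.png

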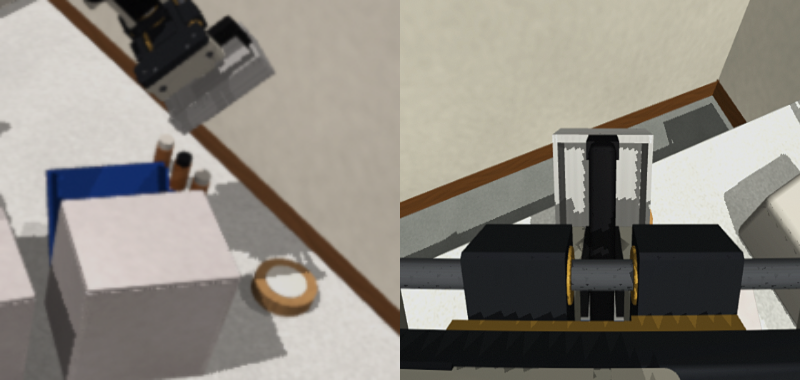

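The arm ran into the joint 4 limit at about 45° (q5 near 0) and drifted upward, so I stopped there. The side crop shows no balls on the bench, and the wrist crop shows the rear of the scoop empty. I'll weigh the scoop by averaging the force to see whether the balls have left.

Run:
```python
from h import *
f=[]
for i in range(14):
    arm.grab_frame("top"); f.append(arm.get_state()["force"])
f=np.array(f); print(f.mean(0),f.std(0)/14**.5)
t=arm.grab_frame("top"); cv2.imwrite("pics/t6.png",cv2.resize(t[60:210,290:470,::-1],(720,600)))
```

```text
[ 0.32055442  0.18085564 -1.808806  ] [0.12528096 0.16657485 0.12193212]
```

View pics/t6.png

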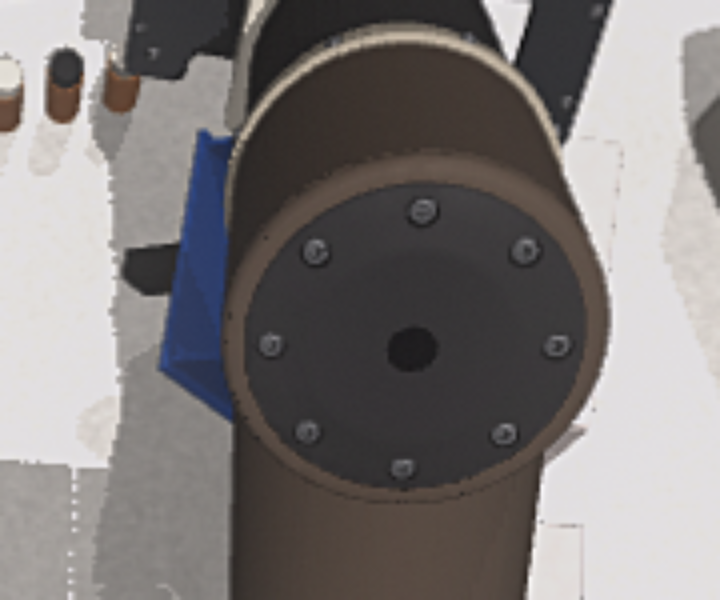

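The top crop shows only the bin's outer left edge. The arm hides the rest. The weight of 1.81 ± 0.12 N is ambiguous: empty is 1.57 N and full 2.08 N. I'll untilt, back off and look.

move_arm(deltas=[[1.8, -0.9, 0, 0.34, 0.94, 0], [1.8, -0.9, 0, 0.34, 0.94, 0], [1.8, -0.9, 0, 0.34, 0.94, 0], [1.8, -0.9, 0, 0.34, 0.94, 0], [1.8, -0.9, 0, 0.34, 0.94, 0]])

```text
t: 18.8
eef_pos: [0.6302, -0.1529, 0.4584]
ee_rot: [3.11, -0.704, -0.364]
force: [0.6, 0.2, -1.0]
width: 0.0139
```

move_arm(deltas=[[3.6, -1.8, 0, 0.69, 1.88, 0], [3.6, -1.8, 0, 0.69, 1.88, 0], [3.6, -1.8, 0, 0.69, 1.88, 0], [3.6, -1.8, 0, 0.69, 1.88, 0], [3.6, -1.8, 0, 0.69, 1.88, 0]])

```text
t: 19.22
eef_pos: [0.6484, -0.1616, 0.4586]
ee_rot: [3.108, -0.528, -0.362]
force: [0.5, -0.6, -0.4]
width: 0.0138
```

Run:
```python
from h import *
s=arm.get_state(); print(s["t"],s["eef_pos"],np.degrees(s["ee_rot"]),s["q"].round(2),s["width"],s["force"])
```

```text
19.2167 [ 0.64844517 -0.16161383  0.45862743] [178.08780362 -30.26102898 -20.76832134] [ 0.1   0.17 -0.36  0.45 -0.63  0.79] 0.013776011512552153 [ 0.51490902 -0.58146421 -0.36600167]
```

move_arm(deltas=[[3.4, -1.7, 0, 0.69, 1.88, 0], [3.4, -1.7, 0, 0.69, 1.88, 0], [3.4, -1.7, 0, 0.69, 1.88, 0], [3.4, -1.7, 0, 0.69, 1.88, 0], [3.4, -1.7, 0, 0.69, 1.88, 0]])

```text
t: 19.63
eef_pos: [0.6654, -0.1705, 0.4587]
ee_rot: [3.106, -0.354, -0.362]
force: [-0.0, -0.5, -1.1]
width: 0.014
```

move_arm(deltas=[[5, 2, 0, 0.69, 1.88, 0], [5, 3, 0, 0.69, 1.88, 0], [5, 4, 0, 0.69, 1.88, 0], [5, 5, 0, 0.69, 1.88, 0], [5, 6, 0, 0.69, 1.88, 0]])

```text
t: 20.05
eef_pos: [0.6905, -0.1506, 0.4586]
ee_rot: [3.104, -0.179, -0.362]
force: [1.1, -0.7, -2.1]
width: 0.0135
```

move_arm(deltas=[[3, 8, 0, 0.69, 1.88, 0], [3, 10, 0, 0.69, 1.88, 0], [3, 10, 0, 0.69, 1.88, 0], [3, 10, 0, 0.69, 1.88, 0], [3, 10, 0, 0.69, 1.88, 0]])

```text
t: 20.47
eef_pos: [0.7055, -0.1021, 0.4586]
ee_rot: [3.102, -0.004, -0.361]
force: [-0.4, 0.6, -1.6]
width: 0.0131
```

move_arm(deltas=[[-5, 12, 0, 0, 0, -2], [-7, 13, 0, 0, 0, -4], [-8, 13, 0, 0, 0, -4.5], [-8, 13, 0, 0, 0, -4.5], [-8, 13, 0, 0, 0, -4.5]])

```text
t: 20.88
eef_pos: [0.669, -0.038, 0.4585]
ee_rot: [3.102, -0.006, -0.705]
force: [-0.5, -0.0, -2.3]
width: 0.0139
```

move_arm(deltas=[[-8, 13, 0, 0, 0, -4.5], [-8, 13, 0, 0, 0, -4.5], [-8, 13, 0, 0, 0, -4.5], [-8, 13, 0, 0, 0, -4.5], [-8, 13, 0, 0, 0, -4.5]])

```text
t: 21.3
eef_pos: [0.6289, 0.0271, 0.4587]
ee_rot: [3.102, -0.006, -1.098]
force: [1.2, 0.9, -2.3]
width: 0.014
```

move_arm(deltas=[[-8, 13, 0, 0, 0, -4.5], [-8, 13, 0, 0, 0, -4.5], [-8, 13, 0, 0, 0, -4.5], [-8, 13, 0, 0, 0, -4.5], [-8, 13, 0, 0, 0, -4.5]])

```text
t: 21.72
eef_pos: [0.5888, 0.092, 0.4588]
ee_rot: [3.102, -0.006, -1.491]
force: [0.3, 1.1, -1.7]
width: 0.0137
```

Run:
```python
from h import *
f=[]
for i in range(8): t=arm.grab_frame("top"); f.append(arm.get_state()["force"])
print(np.mean(f,0),np.std(f,0)/8**.5)
print("top",[(x["xy"],round(x["score"],2)) for x in arm.spot_in("ball1","top")],[(x["xy"],round(x["score"],2)) for x in arm.spot_point("blue_bin_pull","top")])
d=arm.grab_frame("side"); print("side",[(x["xy"],round(x["score"],2)) for x in arm.spot_in("ball1","side")])
w=arm.grab_frame("wrist"); print("wrist",[(x["xy"],round(x["score"],2)) for x in arm.spot_in("ball1","wrist")])
s=arm.get_state(); print(s["t"],s["eef_pos"],np.degrees(s["ee_rot"]),s["q"].round(2),s["width"])
a=cv2.resize(t[70:190,300:460,::-1],(400,300)); b=cv2.resize(t[110:290,150:330,::-1],(400,300)); c=cv2.resize(w[60:320,100:460,::-1],(400,300)); e=cv2.resize(d[120:300,200:380,::-1],(400,300))
cv2.imwrite("pics/m7.png",np.vstack([np.hstack([a,b]),np.hstack([c,e])]))
```

```text
[-0.54782498 -0.28543535 -1.85050583] [0.27317799 0.18364581 0.13127808]
top [] [([331.5, 127.3], 0.84)]
side []
wrist []
22.4167 [0.58938046 0.09107679 0.45866938] [177.70497644  -0.37408523 -85.19563279] [ 0.48  0.21 -0.06 -0.01 -1.33 -0.39] 0.013663828674154154
```

View pics/m7.png

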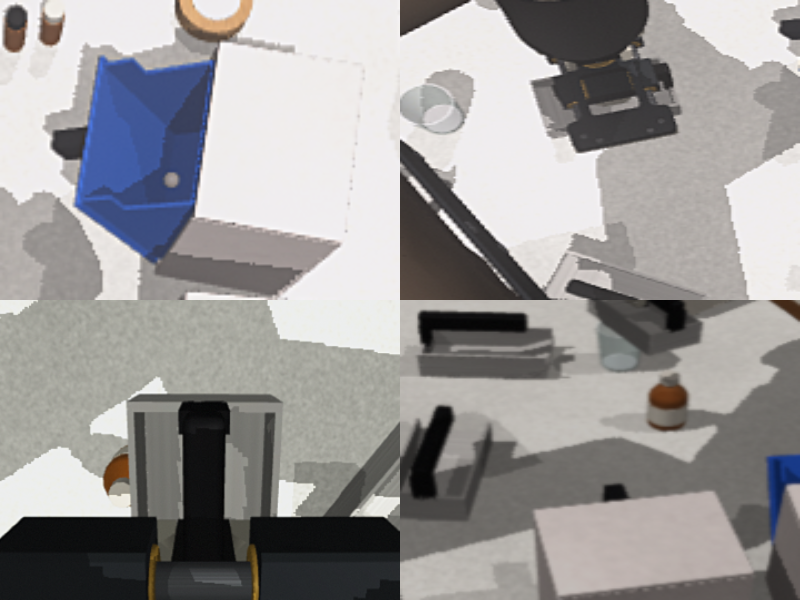

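The crops show one ball in the bin hopper at upper left. The scoop's front half is hidden by the gripper. I'll tip the nose up 16° so that any leftover balls roll to the rear, where the wrist camera can see them.

move_arm(deltas=[[0, 0, 0, 2.2, 0.2, 0], [0, 0, 0, 3.5, 0.3, 0], [0, 0, 0, 3.5, 0.3, 0], [0, 0, 0, 3.5, 0.3, 0], [0, 0, 0, 3.3, 0.3, 0]])

```text
t: 22.83
eef_pos: [0.5893, 0.0913, 0.459]
ee_rot: [3.101, 0.277, -1.486]
force: [0.6, -0.3, -2.5]
width: 0.0136
```

move_arm(deltas=[[0, 0, 0, 0, 0, 0], [0, 0, 0, 0, 0, 0], [0, 0, 0, 0, 0, 0], [0, 0, 0, 0, 0, 0], [0, 0, 0, 0, 0, 0]])

```text
t: 23.25
eef_pos: [0.5892, 0.0916, 0.4585]
ee_rot: [3.1, 0.273, -1.486]
force: [0.4, -1.4, -2.1]
width: 0.0134
```

Run:
```python
from h import *
w=arm.grab_frame("wrist"); print("wrist",[(x["xy"],round(x["score"],2)) for x in arm.spot_in("ball1","wrist")])
t=arm.grab_frame("top"); print("top",[(x["xy"],round(x["score"],2)) for x in arm.spot_in("ball1","top")])
s=arm.get_state(); print(s["t"],s["eef_pos"],np.degrees(s["ee_rot"]),s["width"],s["force"])
cv2.imwrite("pics/w8.png",np.hstack([cv2.resize(w[80:330,150:430,::-1],(400,357)),cv2.resize(t[80:180,300:412,::-1],(400,357))]))
```

```text
wrist []
top []
23.45 [0.58920334 0.0915228  0.45870122] [177.65218339  15.66703069 -85.16484019] 0.013638920038938206 [-0.21320037  0.37716894 -1.90996421]
```

View pics/w8.png

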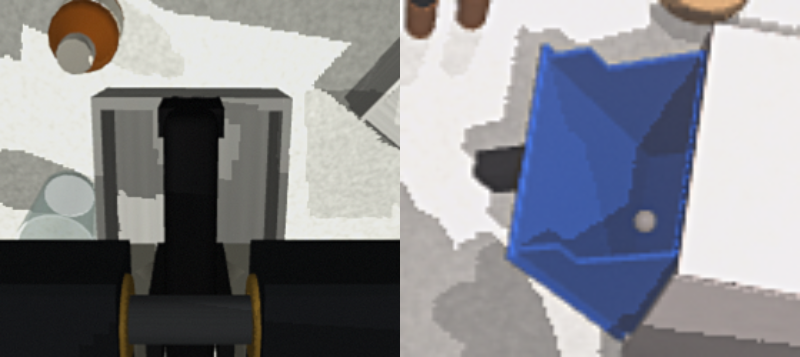

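The scoop's rear is empty with the nose up (left crop), and one ball shows in the bin (right crop, 645,222). The rest may lie deeper, behind the housing edge. I'll set the scoop back where it stood, then look into the bin with the wrist camera.

Run:
```python
from h import *
s=arm.get_state(); a=R.from_euler('xyz',s["ee_rot"]); lv=R.from_euler('xyz',[180,0,-85.16],degrees=True); b=R.from_euler('xyz',[180,0,-123.4],degrees=True)
print(np.degrees((lv*a.inv()).as_rotvec()),np.degrees((b*lv.inv()).as_rotvec()))
```

```text
[-15.41227101  -3.64589477  -0.31618554] [ 0.000000e+00 -7.195049e-31 -3.824000e+01]
```

move_arm(deltas=[[-3, 5, 0, -3.08, -0.73, -0.06], [-4, 5, 0, -3.08, -0.73, -0.06], [-4, 5, 0, -3.08, -0.73, -0.06], [-4, 5, 0, -3.08, -0.73, -0.06], [-4, 5, 0, -3.08, -0.73, -0.06]])

```text
t: 23.87
eef_pos: [0.5701, 0.1167, 0.459]
ee_rot: [-3.14, -0.002, -1.486]
force: [-0.5, -0.6, -2.3]
width: 0.0138
```

move_arm(deltas=[[-3.5, 4.8, -12, 0, 0, -3.82], [-3.5, 4.8, -16, 0, 0, -3.82], [-3.5, 4.8, -16, 0, 0, -3.82], [-3.5, 4.8, -16, 0, 0, -3.82], [-3.5, 4.8, -16, 0, 0, -3.82]])

```text
t: 24.28
eef_pos: [0.5525, 0.1407, 0.3822]
ee_rot: [-3.141, 0.001, -1.823]
force: [-0.1, -0.6, -2.1]
width: 0.0139
```

move_arm(deltas=[[-3.5, 4.8, -16, 0, 0, -3.82], [-3.5, 4.8, -16, 0, 0, -3.82], [-3.5, 4.8, -16, 0, 0, -3.82], [-3.5, 4.8, -16, 0, 0, -3.82], [-3.5, 4.8, -16, 0, 0, -3.82]])

```text
t: 24.7
eef_pos: [0.5351, 0.1646, 0.3022]
ee_rot: [-3.141, 0.001, -2.156]
force: [0.1, 0.0, -1.3]
width: 0.0139
```

Run:
```python
from h import *
arm.grab_frame("top"); s=arm.get_state(); print(s["t"],s["eef_pos"],np.degrees(s["ee_rot"]),s["width"],s["force"])
```

```text
24.75 [0.5337103  0.16467617 0.29890297] [ 1.79876977e+02 -1.53121790e-01 -1.23851917e+02] 0.013439435503597023 [-2.63632728  0.08388216 -5.8046049 ]
```

move_arm(deltas=[[0, 0, -20, 0, 0, 0], [0, 0, -20, 0, 0, 0], [0, 0, -18, 0, 0, 0], [0, 0, -10, 0, 0, 0], [0, 0, -6, 0, 0, 0]])

```text
t: 25.17
eef_pos: [0.5352, 0.1642, 0.2278]
ee_rot: [3.141, -0.001, -2.152]
force: [0.1, 0.2, -1.8]
width: 0.0138
```

move_arm(deltas=[[0, 0, -1.5, 0, 0, 0], [0, 0, -1, 0, 0, 0], [0, 0, -1, 0, 0, 0], [0, 0, -0.5, 0, 0, 0], [0, 0, 0, 0, 0, 0]])

```text
t: 25.58
eef_pos: [0.5355, 0.1644, 0.2254]
ee_rot: [-3.141, 0.002, -2.153]
force: [-0.1, -0.4, -3.0]
width: 0.014
```

Run:
```python
from h import *
s=arm.get_state(); print(s["t"],s["eef_pos"],np.degrees(s["ee_rot"]),s["width"],s["force"])
```

```text
25.5833 [0.53549537 0.16438208 0.22544831] [-1.79953182e+02  9.98943185e-02 -1.23360064e+02] 0.013966510731366509 [-0.08075954 -0.39161678 -2.96147321]
```

move_arm(deltas=[[0, 0, -0.5, 0, 0, 0], [0, 0, -0.5, 0, 0, 0], [0, 0, -0.5, 0, 0, 0], [0, 0, 0, 0, 0, 0], [0, 0, 0, 0, 0, 0]])

```text
t: 26.0
eef_pos: [0.5354, 0.1644, 0.2238]
ee_rot: [-3.141, 0.001, -2.153]
force: [-2.0, -0.3, 4.1]
width: 0.0136
```

move_arm(deltas=[[0, 0, 0, 0, 0, 0], [0, 0, 0, 0, 0, 0], [0, 0, 0, 0, 0, 0], [0, 0, 0, 0, 0, 0], [0, 0, 0, 0, 0, 0]], claw=120)

```text
t: 26.42
eef_pos: [0.5353, 0.1643, 0.2231]
ee_rot: [-3.141, 0.0, -2.153]
force: [-0.6, -1.2, -0.8]
width: 0.0409
```

move_arm(deltas=[[0, 0, 0, 0, 0, 0], [0, 0, 6, 0, 0, 0], [0, 0, 15, 0, 0, 0], [0, 0, 25, 0, 0, 0], [0, 0, 30, 0, 0, 0]])

```text
t: 26.83
eef_pos: [0.5348, 0.164, 0.299]
ee_rot: [3.141, -0.003, -2.153]
force: [1.1, -0.2, -0.8]
width: 0.0464
```

move_arm(deltas=[[0, 0, 30, 0, 0, 0], [5, -10, 30, 0, 0, 3], [10, -20, 20, 0, 0, 5], [14, -30, 10, 0, 0, 5], [14, -32, 0, 0, 0, 5]])

```text
t: 27.25
eef_pos: [0.579, 0.0721, 0.3935]
ee_rot: [-3.136, 0.004, -1.832]
force: [0.6, 0.9, -1.0]
width: 0.0462
```

move_arm(deltas=[[14, -32, 0, 0, 0, 4], [14, -32, 0, 0, 0, 4], [14, -32, 0, 0, 0, 4], [14, -32, 0, 0, 0, 4], [14, -32, 0, 0, 0, 0]])

```text
t: 27.67
eef_pos: [0.6486, -0.0894, 0.3899]
ee_rot: [-3.141, 0.001, -1.555]
force: [-0.1, 0.5, 0.0]
width: 0.0467
```

Run:
```python
from h import *
arm.grab_frame("wrist"); im=arm.grab_frame("wrist"); save("pics/w9.png",im)
s=arm.get_state(); print(s["t"],s["eef_pos"],np.degrees(s["ee_rot"]),s["q"].round(2),s["width"],s["force"])
for c in ("wrist","side","top"):
    if c!="wrist": arm.grab_frame(c)
    print(c,[(x["xy"],round(x["score"],2)) for x in arm.spot_in("ball1",c)],[(x["xy"],round(x["score"],2)) for x in arm.spot_point("blue_bin_pull",c)],[(x["xy"],round(x["score"],2)) for x in arm.spot_point("scoop",c)])
w=cam("wrist"); M=np.array([.6535,-.2237]);out=np.array([.3445,.9388])
for o,h in ((.1072,.100),(.039,.146),(0,.06)): print(proj(w,np.r_[M+out*o,h]).round())
```

```text
27.7667 [ 0.64934777 -0.09181112  0.3888697 ] [ 1.79979065e+02 -1.80882010e-02 -8.95839268e+01] [ 0.16  0.34 -0.06  0.   -1.18 -0.15] 0.04696712701628246 [-1.25823595  0.38331312 -0.30623295]
wrist [([337.2, 62.7], 0.68), ([327.5, 50.5], 0.67), ([308.9, 50.0], 0.67), ([266.5, 34.4], 0.53)] [([225.0, 166.0], 0.96)] []
side [] [] [([237.1, 155.7], 0.86), ([279.8, 201.1], 0.78), ([221.3, 233.0], 0.78)]
top [] [([332.0, 129.4], 0.8)] [([145.9, 246.4], 0.61)]
[224. 158.]
[250.  55.]
[277.  18.]
```

Run:
```python
from h import *
w=cv2.imread("pics/w9.png"); d=arm.grab_frame("side")[:,:,::-1]
cv2.imwrite("pics/z.png",np.hstack([cv2.resize(w[0:210,150:430],(440,330)),cv2.resize(d[140:240,220:340],(350,330))]))
W=cam("wrist");H=np.array([.6535,-.2237]);out=np.array([.3445,.9388]);u=np.array([.9388,-.3445])
th=.65
for xy in ([337.2,62.7],[327.5,50.5],[308.9,50],[266.5,34.4]):
    # hopper floor: hopper-frame z=-.135+.008+... ; intersect ray with plane z'=-.127 in pull frame
    o,d=ray(W,xy); zc=lambda p:( (p[:2]-H)@out*np.sin(th)+(p[2]-.012)*np.cos(th)-.135)
    xc=lambda p:(-(p[:2]-H)@out*np.cos(th)+(p[2]-.012)*np.sin(th)+.032)
    k=(-.127-zc(o))/(zc(o+d)-zc(o)); p=o+k*d; print("pull frame x,y,z",xc(p).round(3),((p[:2]-H)@u).round(3),zc(p).round(3))
S=cam("side"); print("scoop",atz(S,[279.8,201.1],0))
```

```text
pull frame x,y,z 0.029 -0.058 -0.127
pull frame x,y,z 0.036 -0.046 -0.127
pull frame x,y,z 0.03 -0.031 -0.127
pull frame x,y,z 0.029 0.008 -0.127
scoop [0.53196901 0.15265101 0.        ]
```

View pics/z.png

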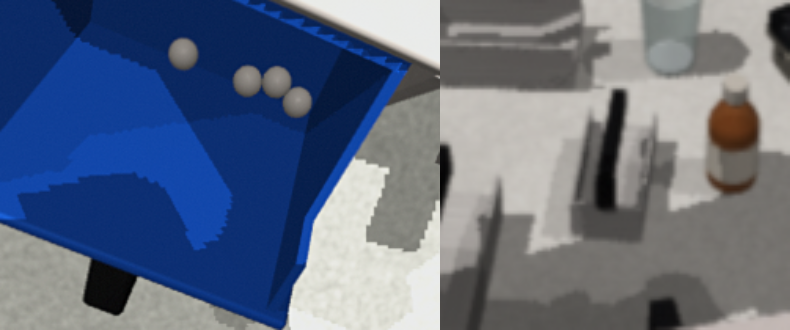

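The last picture shows all four balls in the hopper's low corner. In the crop they are at (183,53), (247,80), (277,80) and (297,101). The scoop is empty and upright on the bench, and the arm is clear of everything. Handing in.

```bash
python3 -c "
from station import arm
print(arm.get_state()['t']); print(arm.job_done())"
```

```text
28.3667
the job is handed in; nothing more can be done
None
```

I pulled the blue bin open to its stop by its pull and tipped the smallest scoop over it. I then set the scoop back where it had stood and handed in at 28.4 s. No verdict was reported.

**Last checks that agreed**
- **Balls:** the wrist picture shows all four in the hopper's low corner.
- **Bin:** the pull is seen in the top camera at (332,129), against (330,128) predicted for the stop.
- **Scoop:** it stands upright on the bench and looks empty. Placing it raised the upward force to about 4 N before I let go.
- **Arm:** it is clear of everything, with the fingertips about 0.21 m up.

**What went wrong or disagreed**
- **Tipping:** the arm reached joint 4's limit at about 45°, short of the planned 56°, and drifted up about 0.1 m. The balls still fell into the bin.
- **Weight check:** the force reading could not tell an empty scoop from a part-full one (1.8 N; 1.57 N empty, 2.08 N full), so I relied on the pictures.
- **Ball positions:** my estimates put the balls 29–36 mm into the bin, against the 30 mm limit, and two fell 1 mm short. A ball resting against the front panel must be at about 40 mm, so I took this as measurement error.

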